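# Clamp a coupling hub onto the flat of a mixer drive shaft

### The job

The metal hub on the upright mixer drive sits loose on its shaft, whose flat is hidden inside it. Turn the hub anticlockwise (seen from above) until the set screw of its clamp lever drops onto the flat, rock it gently to feel the resistance at both ends of the flat and leave it in the middle; then press the lever's ball straight down until it stops, firmly with about 15 N but never more than 30 N, and let go. Do not disturb the beaker, vial, bottle and timer standing round it.

Things in the scene. Friction and masses are not known exactly. Their poses are not given: they have to be found in the camera images.
- drive: bench mixer drive, fixed to the worktop: grey foot plate 104 x 104 x 8 mm, round finned motor can 87 mm wide on it, top of the can 60 mm and of its bearing neck (42 mm wide) 65 mm above the worktop. Origin: centre of its underside, on the shaft's upright axis. Its orientation does not tell where the flat is
- hub: the hub; origin on its upright axis, 66 mm above the worktop, axes as hub_grip. Turns on the fixed shaft, stays where left. At the start the flat's middle is 30 to 86 degrees anticlockwise of the set screw. Turning takes 0.1-0.3 N m while the screw rides on the shaft's round, about 0.1 while it is on the flat (free for 0.25-0.3 rad either side of its middle), then 0.4-0.9 where it would climb out
- hub_grip (a point): point on the hub's upright axis 92 mm above the worktop, the height to grip at. The hub: aluminium, 52 mm across, from 66 to 109 mm above the worktop, closed on top, with two upright flats to grip, 30 mm wide and 55 mm apart, on its +y and -y sides. x axis: horizontal, from the hub's axis towards the clamp lever; z: up
- clamp_lever: dark bell-crank lever on the hub's +x side; origin on its horizontal pivot, as lever_pivot. Its short arm goes 22 mm down and carries the set screw, which points through a slot at the shaft; its long arm, 9 mm thick, goes out and up to a ball. Pressing the ball down drives the screw in. A spring keeps the screw snug, so the lever sinks part way by itself on the flat. It stays where left
- lever_pivot (a point): point of the hub on the lever's pivot, 31 mm from the hub's axis and 100 mm above the worktop; same axes as hub_grip
- lever_ball (a point): centre of the black ball, 16 mm across, at the end of the long arm, 60 mm from the pivot. Above lever_pivot by about 21 mm with the screw on the shaft's round (jammed, cannot be pressed down), 17 mm once dropped onto the flat, 11 mm when tight. On the flat it moves at 3 to 8 N, then stops hard; if the screw is over 0.15 rad from the flat's middle it jams before that
- beaker: empty beaker, 55 mm wide, 70 mm tall, near the drive; origin at its underside. Leave alone
- vial: dark vial, 27 mm wide, 98 mm tall, near the drive; origin at its underside. Leave alone
- acid_bottle: bottle with screw cap, 49 mm wide, 90 mm tall, near the drive; origin at its underside. Leave alone
- timer: flat square timer, 62 x 62 x 18 mm, near the drive; origin at its underside. Leave alone
Not all that is in view belongs to the job. Of the things that look like the drive, the largest one is meant.

How it is judged:
By the outcome, as a careful person would: the job done as asked, in the order asked, and still so for the second after the job is handed in, with the robot touching nothing.
It also fails if it takes over 67 s, if anything falls off the work surface, if the arm or the gripper's body presses on something with over 40 N, if the wrist force passes 120 N, or if a joint passes its speed limit or range.

### The arm

A 6-joint arm with a two-finger parallel gripper is mounted at the origin on a cart in front of the work surface, level with it; the furniture and walls round the work are solid. World frame = base frame: x ahead of the robot, y to its left, z up, the work surface at z = 0. Lengths are in mm, angles in rad, forces in N, time in s.
With the tool pointing down it reaches from about 300 to 875 mm from the base axis. Payload 4.2 kg.
Tool frame: the origin (TCP) lies at the very end of the fingers, on their centre line; the grasp point (between the pads) lies 19 mm behind it (arm.grip_depth is the distance from the TCP to the grasp point, in mm); z points along the fingers, y is the line along which they close (so a half turn about z gives the same grasp; the last joint's range is limited). The gripper opens to 85 mm and grips with 20 to 120 N. Pads are 22 mm wide; open, the fingers measure 114 mm over their backs; the gripper's body (76 mm by 85 mm) begins 54 mm behind the grasp point. The pads swing forward as they close: fully open they stand 13 mm farther back than shut.
Start: joints at [-1.344, 0.32, 1.565, -0, 1.257, -0.02], TCP at [140.476, -557.593, 208.538] pointing down, gripper open.
Joint ranges: [-3.11, 3.11], [-0.84, 2.01], [0.21, 2.61], [-1.34, 4.49], [0.05, 2.63], [-2.56, 2.56]. Speed limits (rad/s): [2.57, 2.57, 3.14, 3.14, 3.14, 3.14].

### API

Orientations are given as a rotation vector (axis times angle).
In Python, from workcell import state, vision, order, arm gives the robot as it stands.
- The arm moves only by the shell command python3 -m pendant 'ROWS'. ROWS is JSON, a list of rows, each a list of 5 numbers: the shift along the world's x, y, z in cm, then the turn about the world's z in rad, then the opening, from 0 (shut) to 1 (fully open). A call has 1 to 12 rows; each row is the pose to reach, as a shift and turn from the pose commanded when the call began; what a row does not reach only later rows make up. A row lasts 1/8 s, in which the tool goes at most 62.5 mm and 10.7 degrees, less where a joint would pass 70% of its speed; a pose out of reach is approached as far as the arm can. A call with a gripper value outside its range is refused whole. The fingers move at their own pace and stop on an object; the grip force is fixed at half the most. Time passes only in rows, so rows that repeat a pose let the fingers close. It gives the time, the measured TCP pose, the force, the opening and the grip force at its end, in the units of the state.
- state(): the state, without advancing time (a new reading comes with each control period).
- vision.grab_frame(name): name is "scene" or "top" or "wrist"; returns a dict with "color" (420x560x3 uint8, blue, green, red), "K" (3x3 intrinsics, pixels), "R" (3x3) and "t" (3): a world point X has camera coordinates R X + t; the wrist camera has in their place "hand_eye" (4x4, takes a point from camera to tool coordinates, whose origin is the TCP and whose axes are the flange's). Camera axes: x right, y down, z forward; pixel columns grow to the right and rows downward; lengths in mm; the calibration is good to about 2 mm. A picture is of the moment at which its call begins: read the wrist's pose just before it. There is no depth.
- order.finish_job(): hands the job in; it is judged then, once.
The state is a dict: "time_s": time; "q": joint angles; "qvel": joint speeds; "joint_torque": joint torques, N m; "tcp_pos": TCP position; "tcp_rot": TCP orientation; "ft_force": force on the tool from outside, world axes, zero at the start; "torque": the same for the moment, N m; "gripper_width": finger opening in mm; "grip_force": force on a finger pad.
Only numpy, scipy, OpenCV 4.12 (cv2) and the standard library are available. Lean on these libraries where they do the work, as an engineer would, in place of code of your own. Each camera call takes 0.05 s, during which the arm holds its last target. There are 200 camera calls.

## Working session

There is one attempt and no reset: what is moved stays moved. The work goes in short steps, Python scripts to look and compute and a shell command to move; the robot and the scene stay as the last step left them, time stands still between calls to the robot, and variables do not carry over. Pictures are saved under pics/ and viewed, at most 10 in all, crops included, and the job is handed in when it is done.

```bash
mkdir -p pics; python3 - <<'E'
from workcell import state, vision
import cv2,numpy as np
s=state();print(s)
for n in("scene","top"):
    f=vision.grab_frame(n);cv2.imwrite(f"pics/{n}0.png",f["color"]);np.savez(f"{n}0.npz",**f);print(n,f["K"],f["R"],f["t"])
E
```

```text
{'time_s': 0.0, 'q': array([-1.34397597e+00,  3.20291461e-01,  1.56567966e+00, -1.62004371e-05,
        1.25741665e+00, -1.99772516e-02]), 'qvel': array([-2.70965755e-04,  1.40892569e-03, -1.66402899e-03,  5.97804382e-04,
       -9.52655188e-05,  1.46127936e-03]), 'joint_torque': array([ 1.11251025e-03, -4.15518951e+01, -2.34158903e+01,  2.36749693e-04,
        8.13629682e-03,  6.57354789e-06]), 'tcp_pos': array([ 140.3626266 , -557.06344671,  207.68231312]), 'tcp_rot': array([-3.11593270e+00, -3.86473889e-01,  3.14998168e-04]), 'ft_force': array([-0.93051501, -0.21885065,  1.21253661]), 'torque': array([ 0.02116289,  0.01124123, -0.0053285 ]), 'grip_force': 0.0, 'gripper_width': 85.31756329994555}
scene [[483.29335704   0.         281.31876127]
 [  0.         483.29335704 207.790099  ]
 [  0.           0.           1.        ]] [[ 0.99272329  0.119829   -0.01189482]
 [ 0.09100505 -0.81126239 -0.57755641]
 [-0.07885783  0.57227121 -0.81626411]] [-537.93643663   27.88091263 1021.34702909]
top [[410.52675452   0.         276.6039115 ]
 [  0.         410.52675452 211.34815778]
 [  0.           0.           1.        ]] [[-0.02345711 -0.99972419  0.00114502]
 [-0.99826354  0.0233609  -0.05407571]
 [ 0.05403405 -0.00241149 -0.99853618]] [ 11.2492905  537.71059409 930.87067748]
```

View pics/scene0.png

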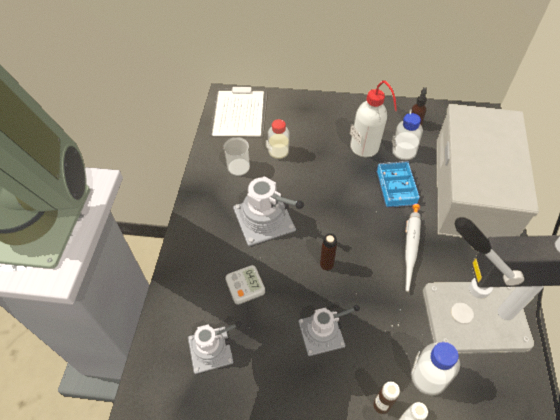

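View pics/top0.png

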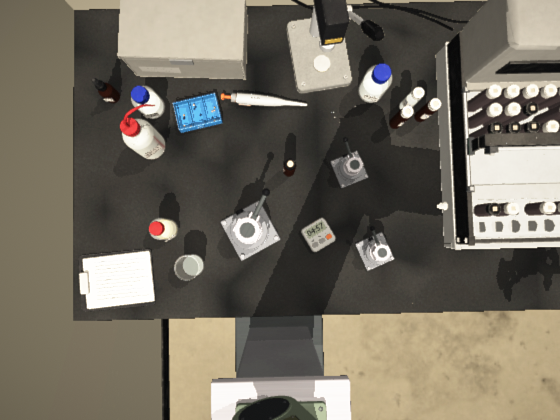

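```bash
python3 - <<'E'
import cv2,numpy as np
a=cv2.imread("pics/scene0.png")[160:260,215:345];b=cv2.imread("pics/top0.png")[150:290,190:340]
a=cv2.resize(a,None,fx=3,fy=3,interpolation=3);b=cv2.resize(b,None,fx=2.6,fy=2.6,interpolation=3)
h=max(a.shape[0],b.shape[0]);p=lambda i:cv2.copyMakeBorder(i,0,h-i.shape[0],0,0,0)
cv2.imwrite("pics/z.png",np.hstack([p(a),p(b)]))
E
```

```text
(no output)
```

View pics/z.png

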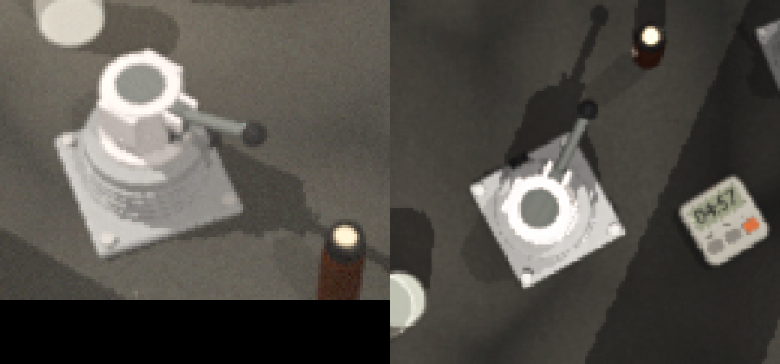

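```bash
cat > h.py <<'E'
import numpy as np
def ray(f,px):
    d=f["R"].T@np.linalg.solve(f["K"],[px[0],px[1],1.]);return -f["R"].T@f["t"],d
def plane(f,px,z):
    c,d=ray(f,px);return c+d*(z-c[2])/d[2]
def tri(rs):
    A=0;b=0
    for c,d in rs:
        d=d/np.linalg.norm(d);P=np.eye(3)-np.outer(d,d);A=A+P;b=b+P@c
    return np.linalg.solve(A,b)
E
python3 - <<'E'
import numpy as np
from h import *
S=dict(np.load("scene0.npz"));T=dict(np.load("top0.npz"));np.set_printoptions(precision=1,suppress=True)
for n,a,b,z in(("hubtop",(261.3,188.3),(247.7,230.4),109),("ball",(299.7,204),(266.2,192.3),121),("vial",(330,239),(290,163.8),98),("beaker",(238,145),(188,262),70),("bottle",(279,126),(156,229),90)):
    print(n,plane(S,a,z),plane(T,b,z),tri([ray(S,a),ray(T,b)]))
print("timer",plane(T,(318,235),18),plane(S,(245,284),18))
E
```

```text
hubtop [497.4  58.6 109. ] [494.7  59.5 109. ] [495.9  60.  106.8]
ball [574.8  21.3 121. ] [571.6  19.3 121. ] [573.2  19.6 122.6]
vial [635.6 -33.5  98. ] [633.2 -31.8  98. ] [634.7 -31.7  94.7]
beaker [424.3 199.5  70. ] [430.1 192.   70. ] [429.1 188.9  82.2]
bottle [508.2 246.   90. ] [502.4 254.5  90. ] [504.5 258.9  76.4]
timer [481.3 -94.7  18. ] [ 485.4 -101.    18. ]
```

The scene and top views agree on the hub axis at about (496, 59.5) and the ball at (573, 20, 122). The ball is 87 mm from the axis as expected, so the lever points at -0.47 rad. I'll move above the hub with the tool aligned to it.

```bash
python3 -m pendant '[[35.5,61.7,0,-0.717,1],[35.5,61.7,0,-0.717,1],[35.5,61.7,0,-0.717,1],[35.5,61.7,0,-0.717,1],[35.5,61.7,0,-0.717,1],[35.5,61.7,0,-0.717,1],[35.5,61.7,0,-0.717,1],[35.5,61.7,0,-0.717,1],[35.5,61.7,0,-0.717,1],[35.5,61.7,0,-0.717,1],[35.5,61.7,0,-0.717,1],[35.5,61.7,0,-0.717,1]]'; python3 -m pendant '[[0,0,0,0,1],[0,0,0,0,1],[0,0,0,0,1]]'
python3 - <<'E'
from workcell import state, vision
import cv2,numpy as np
s=state();print(s)
f=vision.grab_frame("wrist");cv2.imwrite("pics/w1.png",f["color"]);np.savez("w1.npz",pos=s["tcp_pos"],rot=s["tcp_rot"],**f);print(f["hand_eye"],f["K"])
E
```

```text
time_s: 1.6
tcp_pos: [496.3, 62.2, 208.0]
tcp_rot: [-3.056, 0.728, 0.001]
ft_force: [-0.3, -0.6, -0.2]
gripper_width: 85.4
grip_force: 0.0
time_s: 1.98
tcp_pos: [494.8, 58.4, 208.5]
tcp_rot: [3.054, -0.734, -0.001]
ft_force: [0.1, 0.3, 0.0]
gripper_width: 85.2
grip_force: 0.0
{'time_s': 1.975, 'q': array([ 9.46051528e-02,  1.99139573e-01,  1.73244442e+00, -2.89185323e-04,
        1.21053219e+00,  2.13713611e+00]), 'qvel': array([-0.0042408 , -0.00277615, -0.0038935 ,  0.00206422, -0.00198464,
        0.0022263 ]), 'joint_torque': array([ 3.03214956e-01, -3.41018844e+01, -2.29807484e+01,  1.35418194e-02,
       -3.70040638e-03, -1.96311419e-03]), 'tcp_pos': array([494.84688503,  58.41416659, 208.52109447]), 'tcp_rot': array([ 3.05423165e+00, -7.33892082e-01, -6.39860636e-04]), 'ft_force': array([0.08824098, 0.25453514, 0.0312807 ]), 'torque': array([0.03962131, 0.05140445, 0.04271628]), 'grip_force': 0.0, 'gripper_width': 85.1543189903322}
[[ 4.24898212e-05 -9.50472241e-01 -3.10809454e-01  7.93541775e+01]
 [ 9.99999369e-01 -3.08569885e-04  1.08033041e-03 -4.83431783e-01]
 [-1.12273050e-03 -3.10809304e-01  9.50471628e-01 -1.65565042e+02]
 [ 0.00000000e+00  0.00000000e+00  0.00000000e+00  1.00000000e+00]] [[357.47596632   0.         278.4870611 ]
 [  0.         357.47596632 210.72526845]
 [  0.           0.           1.        ]]
```

View pics/w1.png

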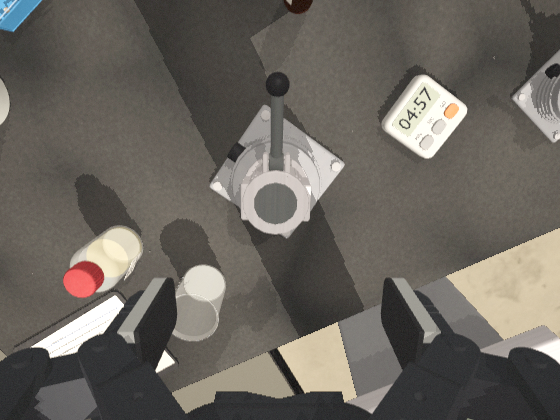

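The wrist view shows the hub's top disc at (275, 203) and the ball at (278, 84), with the lever nearly straight up the image. The vial, bottle, beaker and timer are all clear of the fingers.

```bash
python3 - <<'E'
import numpy as np
from scipy.spatial.transform import Rotation as R
w=dict(np.load("w1.npz"));M=R.from_rotvec(w["rot"]).as_matrix();H=w["hand_eye"]
c=M@H[:3,3]+w["pos"]
def p(px,z):
    d=M@H[:3,:3]@np.linalg.solve(w["K"],[*px,1.]);return c+d*(z-c[2])/d[2]
h=p((275,203),109);b=p((278,84),121);d=b-h
print(h,b,np.hypot(*d[:2]),np.arctan2(d[1],d[0]),"toolx",np.arctan2(M[1,0],M[0,0]))
E
```

```text
[495.18799305  61.42056253 109.        ] [571.28713606  19.96692587 121.        ] 86.65727643283036 -0.49878966895915056 toolx -0.47163269113200024
```

```bash
python3 -m pendant '[[0.05,0.15,-5,-0.02,1],[0.05,0.15,-10,-0.02,1],[0.05,0.15,-13.6,-0.02,1],[0.05,0.15,-13.6,-0.02,1],[0.05,0.15,-13.6,-0.02,1]]'; python3 -m pendant '[[0,0,0,0,0.7],[0,0,0,0,0.6],[0,0,0,0,0.4],[0,0,0,0,0.2],[0,0,0,0,0.2],[0,0,0,0,0.2],[0,0,0,0,0.2]]'; python3 -c "
from workcell import state
s=state();print(s['torque'],s['ft_force'],s['tcp_pos'],s['tcp_rot'],s['q'][5])"
```

```text
time_s: 2.65
tcp_pos: [497.1, 60.6, 74.0]
tcp_rot: [-3.047, 0.763, -0.004]
ft_force: [0.6, -0.4, 0.6]
gripper_width: 85.4
grip_force: 0.0
time_s: 3.52
tcp_pos: [496.6, 60.4, 74.5]
tcp_rot: [3.048, -0.761, 0.004]
ft_force: [-2.4, -2.6, 8.1]
gripper_width: 52.6
grip_force: 62.0
[-0.42784283  0.39612642  0.04908013] [-2.44159955 -2.63957852  8.05105772] [496.60867609  60.4060952   74.51090177] [ 3.04751842 -0.7614074   0.00389171] 2.1603316056111335
```

```bash
cat > t.py <<'E'
from workcell import state
import numpy as np
s=state();r=s['tcp_rot'];y=2*np.arctan2(r[1],r[0]);y=(y+np.pi)%(2*np.pi)-np.pi
print("yaw %.3f T"%y,np.round(s['torque'],3),"F",np.round(s['ft_force'],1),"p",np.round(s['tcp_pos'],1),"w %.1f t %.2f"%(s['gripper_width'],s['time_s']))
E
P="python3 -m pendant"; exec 3>&1
python3 t.py
$P '[[0,0,0,0.06,0.2]]' >/dev/null; python3 t.py
$P '[[0,0,0,0.06,0.2]]' >/dev/null; python3 t.py
$P '[[0,0,0,0.06,0.2]]' >/dev/null; python3 t.py
$P '[[0,0,0,0.06,0.2]]' >/dev/null; python3 t.py
```

```text
yaw -0.490 T [-0.428  0.396  0.049] F [-2.4 -2.6  8.1] p [496.6  60.4  74.5] w 52.6 t 3.52
yaw -0.429 T [-0.377  0.362 -0.184] F [-1.5 -2.3  7.8] p [496.6  60.5  74.5] w 53.2 t 3.65
yaw -0.368 T [-0.267  0.332 -0.254] F [-2.1 -1.7  8.2] p [496.7  60.6  74.5] w 52.7 t 3.77
yaw -0.309 T [-0.274  0.329 -0.241] F [-2.3 -0.5  7.9] p [496.7  60.7  74.5] w 52.6 t 3.90
yaw -0.249 T [-0.145  0.294 -0.108] F [-1.9 -0.5  8. ] p [496.8  60.8  74.5] w 52.6 t 4.03
```

```bash
P="python3 -m pendant"
$P '[[0,0,0,0.06,0.2]]' >/dev/null; python3 t.py
$P '[[0,0,0,0.06,0.2]]' >/dev/null; python3 t.py
$P '[[0,0,0,0.06,0.2]]' >/dev/null; python3 t.py
$P '[[0,0,0,0.06,0.2]]' >/dev/null; python3 t.py
```

```text
yaw -0.189 T [-0.113  0.33  -0.138] F [-1.9 -0.6  7.6] p [496.8  60.9  74.5] w 52.4 t 4.15
yaw -0.129 T [-0.064  0.3   -0.184] F [-1.3 -0.4  7.8] p [496.8  61.   74.5] w 52.6 t 4.28
yaw -0.069 T [-0.012  0.269 -0.227] F [-2.6 -0.4  8.4] p [496.8  61.1  74.5] w 53.1 t 4.40
yaw -0.009 T [ 0.042  0.289 -0.25 ] F [-1.5  0.2  8. ] p [496.8  61.2  74.5] w 53.1 t 4.53
```

```bash
P="python3 -m pendant"
$P '[[0,0,0,0.06,0.2]]' >/dev/null; python3 t.py
$P '[[0,0,0,0.06,0.2]]' >/dev/null; python3 t.py
$P '[[0,0,0,0.06,0.2]]' >/dev/null; python3 t.py
$P '[[0,0,0,0.06,0.2]]' >/dev/null; python3 t.py
```

```text
yaw 0.051 T [ 0.119  0.307 -0.152] F [-1.6  0.7  8.5] p [496.8  61.3  74.5] w 52.6 t 4.65
yaw 0.111 T [ 0.198  0.361 -0.162] F [-2.3  1.4  8.5] p [496.8  61.4  74.5] w 52.6 t 4.78
yaw 0.171 T [ 0.245  0.343 -0.017] F [-2.1  1.8  7.8] p [496.8  61.5  74.5] w 52.6 t 4.90
yaw 0.231 T [ 0.329  0.372 -0.024] F [-2.1  2.5  7.9] p [496.8  61.7  74.5] w 53.0 t 5.03
```

```bash
P="python3 -m pendant"
$P '[[0,0,0,0.05,0.2]]' >/dev/null; python3 t.py
$P '[[0,0,0,0.05,0.2]]' >/dev/null; python3 t.py
$P '[[0,0,0,0.05,0.2]]' >/dev/null; python3 t.py
$P '[[0,0,0,0.05,0.2]]' >/dev/null; python3 t.py
```

```text
yaw 0.281 T [ 0.368  0.361 -0.105] F [-1.7  2.6  8.4] p [496.7  61.7  74.5] w 53.0 t 5.15
yaw 0.331 T [ 0.5    0.367 -0.062] F [-2.8  2.8  7.9] p [496.7  61.8  74.5] w 52.9 t 5.28
yaw 0.381 T [ 0.521  0.419 -0.104] F [-2.2  3.1  8.1] p [496.7  61.9  74.5] w 52.7 t 5.40
yaw 0.430 T [ 0.547  0.346 -0.077] F [-3.4  3.2  7.9] p [496.6  62.   74.5] w 52.9 t 5.53
```

```bash
P="python3 -m pendant"
$P '[[0,0,0,0.05,0.2]]' >/dev/null; python3 t.py
$P '[[0,0,0,0.05,0.2]]' >/dev/null; python3 t.py
$P '[[0,0,0,0.03,0.2]]' >/dev/null; python3 t.py
$P '[[0,0,0,0.03,0.2]]' >/dev/null; python3 t.py
$P '[[0,0,0,0.03,0.2]]' >/dev/null; python3 t.py
```

```text
yaw 0.480 T [ 0.641  0.408 -0.06 ] F [-1.7  3.3  8.4] p [496.6  62.1  74.5] w 53.1 t 5.65
yaw 0.530 T [ 0.711  0.425 -0.136] F [-2.1  4.7  8.8] p [496.6  62.1  74.5] w 52.7 t 5.78
yaw 0.560 T [ 0.703  0.441 -0.146] F [-3.3  4.4  9.7] p [496.5  62.2  74.5] w 53.1 t 5.90
yaw 0.590 T [ 0.685  0.426 -0.124] F [-3.4  4.3  8.8] p [496.5  62.2  74.5] w 52.9 t 6.03
yaw 0.620 T [ 0.725  0.493 -0.098] F [-3.1  4.9  8.4] p [496.5  62.3  74.5] w 52.6 t 6.15
```

```bash
P="python3 -m pendant"
$P '[[0,0,0,0.03,0.2]]' >/dev/null; python3 t.py
$P '[[0,0,0,0.03,0.2]]' >/dev/null; python3 t.py
$P '[[0,0,0,0.03,0.2]]' >/dev/null; python3 t.py
```

```text
yaw 0.650 T [ 0.763  0.493 -0.089] F [-2.3  4.   9. ] p [496.5  62.3  74.5] w 52.9 t 6.28
yaw 0.679 T [ 0.844  0.427 -0.113] F [-3.1  4.5  8.3] p [496.4  62.4  74.5] w 52.6 t 6.40
yaw 0.709 T [ 0.747  0.544 -0.142] F [-3.   5.3  8.4] p [496.4  62.4  74.5] w 52.6 t 6.53
```

```bash
P="python3 -m pendant"
$P '[[0,0,0,0.025,0.2]]' >/dev/null; python3 t.py
$P '[[0,0,0,0.025,0.2]]' >/dev/null; python3 t.py
$P '[[0,0,0,0.025,0.2]]' >/dev/null; python3 t.py
```

```text
yaw 0.734 T [ 0.821  0.565 -0.049] F [-3.1  5.4  8.3] p [496.4  62.4  74.5] w 52.7 t 6.65
yaw 0.759 T [ 0.851  0.499 -0.084] F [-3.2  4.6  8.6] p [496.3  62.5  74.5] w 53.0 t 6.78
yaw 0.784 T [ 0.884  0.559 -0.096] F [-2.8  5.7  8.8] p [496.3  62.5  74.5] w 52.7 t 6.90
```

```bash
P="python3 -m pendant"
$P '[[0,0,0,0.025,0.2]]' >/dev/null; python3 t.py
$P '[[0,0,0,0.025,0.2]]' >/dev/null; python3 t.py
$P '[[0,0,0,0.025,0.2]]' >/dev/null; python3 t.py
python3 - <<'E'
from workcell import state, vision
import cv2,numpy as np
s=state();f=vision.grab_frame("wrist");cv2.imwrite("pics/w2.png",f["color"]);np.savez("w2.npz",pos=s["tcp_pos"],rot=s["tcp_rot"],**f)
E
```

```text
yaw 0.809 T [ 0.884  0.605 -0.149] F [-3.1  4.9 10.3] p [496.3  62.6  74.5] w 52.6 t 7.03
yaw 0.834 T [ 0.939  0.586 -0.27 ] F [-3.   5.2  9.3] p [496.3  62.6  74.5] w 52.7 t 7.15
yaw 0.858 T [ 0.873  0.601 -0.325] F [-2.8  5.4  8.9] p [496.3  62.6  74.5] w 52.2 t 7.28
```

View pics/w2.png

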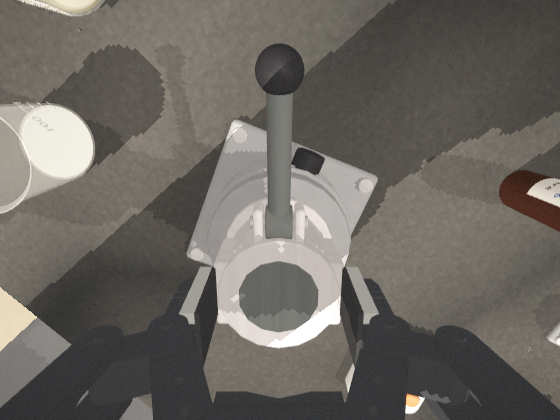

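The image shows the ball at (279.5, 69) in line with the hub's grip, and the resistance is now starting to rise. I'll check the ball height, then feel for the end in fine steps.

```bash
python3 - <<'E'
import numpy as np
from scipy.spatial.transform import Rotation as R
w=dict(np.load("w2.npz"));M=R.from_rotvec(w["rot"]).as_matrix();H=w["hand_eye"]
c=M@H[:3,3]+w["pos"]
def p(px,z):
    d=M@H[:3,:3]@np.linalg.solve(w["K"],[*px,1.]);return c+d*(z-c[2])/d[2]
h=p((278.5,296),109);print(h)
for z in(11,17,21):
    b=p((279.5,69),100+z);print(z,np.hypot(*(b-h)[:2]),np.hypot(*(b-w["pos"])[:2]),31+np.sqrt(3600-z*z))
E
P="python3 -m pendant"
$P '[[0,0,0,0.02,0.2]]' >/dev/null; python3 t.py
$P '[[0,0,0,0.02,0.2]]' >/dev/null; python3 t.py
```

```text
[495.55606956  62.38434641 109.        ]
11 88.39338766748239 87.77348057012996 89.98304841223451
17 88.00718046134786 87.38731508628348 88.5412895232632
21 87.74970947164458 87.12987212033441 87.20498198558559
yaw 0.877 T [ 0.891  0.592 -0.563] F [-3.7  4.   8.4] p [496.3  62.6  74.5] w 52.9 t 7.45
yaw 0.897 T [ 0.928  0.536 -0.436] F [-2.7  5.3  8.2] p [496.2  62.7  74.5] w 52.8 t 7.58
```

```bash
P="python3 -m pendant"
$P '[[0,0,0,-0.08,0.2]]' >/dev/null; python3 t.py
$P '[[0,0,0,-0.12,0.2]]' >/dev/null; python3 t.py
$P '[[0,0,0,-0.12,0.2]]' >/dev/null; python3 t.py
$P '[[0,0,0,-0.08,0.2]]' >/dev/null; python3 t.py
$P '[[0,0,0,-0.04,0.2]]' >/dev/null; python3 t.py
$P '[[0,0,0,-0.03,0.2]]' >/dev/null; python3 t.py
$P '[[0,0,0,-0.03,0.2]]' >/dev/null; python3 t.py
```

```text
yaw 0.817 T [0.896 0.55  0.03 ] F [-2.3  5.5  9.2] p [496.3  62.5  74.5] w 52.8 t 7.70
yaw 0.695 T [0.745 0.498 0.078] F [-2.1  4.4  8.9] p [496.4  62.4  74.5] w 52.8 t 7.83
yaw 0.575 T [0.638 0.451 0.08 ] F [-3.5  3.6  8.2] p [496.5  62.2  74.5] w 52.7 t 7.95
yaw 0.497 T [0.575 0.428 0.11 ] F [-2.1  3.6  7.6] p [496.6  62.1  74.5] w 52.8 t 8.07
yaw 0.458 T [0.559 0.413 0.101] F [-2.3  3.6  8.4] p [496.6  62.   74.5] w 53.0 t 8.20
yaw 0.429 T [0.478 0.401 0.058] F [-0.9  2.4  8. ] p [496.7  62.   74.5] w 52.4 t 8.32
yaw 0.399 T [0.545 0.339 0.092] F [-3.8  3.2  7.6] p [496.7  61.9  74.5] w 52.5 t 8.45
```

```bash
P="python3 -m pendant"
$P '[[0,0,0,-0.03,0.2]]' >/dev/null; python3 t.py
$P '[[0,0,0,-0.025,0.2]]' >/dev/null; python3 t.py
$P '[[0,0,0,-0.025,0.2]]' >/dev/null; python3 t.py
$P '[[0,0,0,-0.025,0.2]]' >/dev/null; python3 t.py
```

```text
yaw 0.369 T [0.499 0.389 0.056] F [-2.5  3.3  7.7] p [496.7  61.9  74.5] w 52.7 t 8.57
yaw 0.344 T [0.484 0.368 0.066] F [-2.6  3.7  8. ] p [496.7  61.9  74.5] w 52.7 t 8.70
yaw 0.319 T [0.481 0.415 0.2  ] F [-2.2  3.3  7.6] p [496.7  61.8  74.5] w 53.1 t 8.82
yaw 0.295 T [0.424 0.34  0.318] F [-2.6  3.   7.7] p [496.8  61.8  74.5] w 53.1 t 8.95
```

```bash
P="python3 -m pendant"
$P '[[0,0,0,-0.02,0.2]]' >/dev/null; python3 t.py
$P '[[0,0,0,0.1,0.2],[0,0,0,0.2,0.2],[0,0,0,0.298,0.2],[0,0,0,0.298,0.2],[0,0,0,0.298,0.2]]' >/dev/null; python3 t.py
```

```text
yaw 0.275 T [0.471 0.329 0.361] F [-2.7  2.3  9.1] p [496.8  61.8  74.5] w 53.1 t 9.07
yaw 0.572 T [0.776 0.471 0.1  ] F [-2.2  3.9  7.8] p [496.5  62.2  74.5] w 53.0 t 9.70
```

```bash
python3 -m pendant '[[0,0,0,0,1],[0,0,0,0,1],[0,0,0,0,1],[0,0,0,0,1],[0,0,0,0,1],[0,0,4,0,1],[0,0,8,0,1],[0,0,12,0,0],[0,0,12,0,0],[0,0,12,0,0],[0,0,12,0,0],[0,0,12,0,0]]' ; python3 -m pendant '[[0,0,0,0,0],[0,0,0,0,0],[0,0,0,0,0]]'
python3 t.py
python3 - <<'E'
from workcell import state, vision
import cv2,numpy as np
s=state();f=vision.grab_frame("wrist");cv2.imwrite("pics/w3.png",f["color"]);np.savez("w3.npz",pos=s["tcp_pos"],rot=s["tcp_rot"],**f)
E
```

```text
time_s: 11.2
tcp_pos: [495.4, 60.8, 191.4]
tcp_rot: [-3.013, -0.887, 0.004]
ft_force: [0.2, -0.2, -0.2]
gripper_width: 0.1
grip_force: 0.0
time_s: 11.58
tcp_pos: [496.0, 60.9, 192.5]
tcp_rot: [3.014, 0.887, -0.0]
ft_force: [-0.3, 0.9, 0.8]
gripper_width: 0.2
grip_force: 0.0
yaw 0.573 T [-0.027 -0.007  0.018] F [-0.3  0.9  0.8] p [496.   60.9 192.5] w 0.2 t 11.57
```

View pics/w3.png

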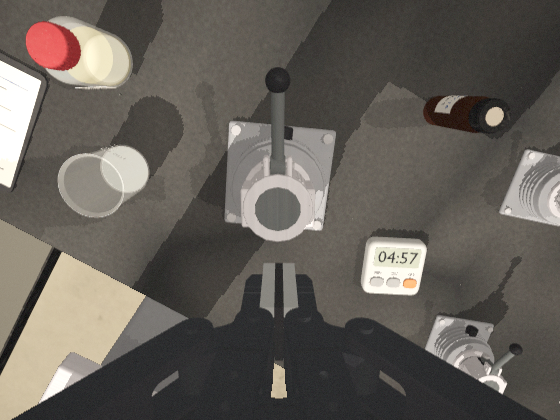

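The ball is at (277.5, 80) and the hub's top at (279, 207). The fingers are shut and clear.

```bash
python3 - <<'E'
import numpy as np
from scipy.spatial.transform import Rotation as R
w=dict(np.load("w3.npz"));M=R.from_rotvec(w["rot"]).as_matrix();H=w["hand_eye"]
c=M@H[:3,3]+w["pos"]
def p(px,z):
    d=M@H[:3,:3]@np.linalg.solve(w["K"],[*px,1.]);return c+d*(z-c[2])/d[2]
h=p((279,207),109)
for z in (117,121):
    b=p((277.5,80),z);d=b-h;print(h,b,np.hypot(*d[:2]),np.arctan2(d[1],d[0]),b-w["pos"])
E
```

```text
[496.89226096  61.54985    109.        ] [569.40386479 109.5126364  117.        ] 86.93883809544411 0.5843822305777447 [ 73.42298147  48.62097208 -75.48615687]
[496.89226096  61.54985    109.        ] [569.29556169 109.43202601 121.        ] 86.80403640004823 0.5842960107636115 [ 73.31467837  48.54036169 -71.48615687]
```

```bash
P="python3 -m pendant"
$P '[[4,2.6,0,0,0],[7.4,4.85,0,0,0],[7.4,4.85,0,0,0],[7.4,4.85,-3,0,0],[7.4,4.85,-5.5,0,0],[7.4,4.85,-6.0,0,0],[7.4,4.85,-6.2,0,0],[7.4,4.85,-6.2,0,0],[7.4,4.85,-6.2,0,0]]'; python3 t.py
$P '[[0,0,-0.1,0,0],[0,0,-0.2,0,0]]' >/dev/null; python3 t.py
$P '[[0,0,-0.1,0,0]]' >/dev/null; python3 t.py
$P '[[0,0,-0.1,0,0]]' >/dev/null; python3 t.py
```

```text
time_s: 12.75
tcp_pos: [570.5, 109.5, 131.5]
tcp_rot: [3.013, 0.887, 0.003]
ft_force: [-0.7, -0.7, 0.6]
gripper_width: -0.2
grip_force: 0.0
yaw 0.573 T [-0.044 -0.05  -0.014] F [-0.7 -0.7  0.6] p [570.5 109.5 131.5] w -0.2 t 12.75
yaw 0.573 T [ 0.01  -0.05  -0.009] F [ 0.1 -0.5 -0.3] p [570.1 109.4 128.7] w 0.1 t 13.00
yaw 0.573 T [-0.034  0.017  0.018] F [-0.  -0.2  0.4] p [569.9 109.4 127.5] w 0.2 t 13.12
yaw 0.573 T [-0.031 -0.048  0.011] F [-1.2 -1.   0.4] p [570.  109.4 126.4] w 0.1 t 13.25
```

```bash
P="python3 -m pendant"
$P '[[0,0,-0.1,0,0]]' >/dev/null; python3 t.py
$P '[[0,0,-0.1,0,0]]' >/dev/null; python3 t.py
$P '[[0,0,-0.1,0,0]]' >/dev/null; python3 t.py
$P '[[0,0,-0.1,0,0]]' >/dev/null; python3 t.py
```

```text
yaw 0.573 T [-0.021 -0.006 -0.033] F [ 1.2 -0.1 -0.1] p [570.  109.4 125.4] w 0.1 t 13.38
yaw 0.573 T [ 0.057 -0.045  0.006] F [-1.   0.5 -0.3] p [570.  109.4 124.5] w -0.4 t 13.50
yaw 0.573 T [0.072 0.005 0.014] F [-1.3 -0.7 -0.2] p [570.  109.4 123.4] w 0.0 t 13.62
yaw 0.573 T [-0.014 -0.04  -0.019] F [ 0.9  0.3 -1.1] p [570.  109.4 122.5] w -0.1 t 13.75
```

```bash
P="python3 -m pendant"
$P '[[0,0,-0.1,0,0]]' >/dev/null; python3 t.py
$P '[[0,0,-0.1,0,0]]' >/dev/null; python3 t.py
$P '[[0,0,-0.07,0,0]]' >/dev/null; python3 t.py
```

```text
yaw 0.573 T [ 0.035 -0.001 -0.01 ] F [ 0.2 -0.4  0.2] p [570.  109.4 121.5] w 0.2 t 13.88
yaw 0.573 T [0.008 0.036 0.004] F [-0.1  0.5 -0.5] p [570.  109.4 120.5] w 0.2 t 14.00
yaw 0.573 T [ 0.036 -0.008 -0.018] F [-0.8  0.7 -1.3] p [569.9 109.4 119.8] w -0.2 t 14.12
```

```bash
python3 - <<'E'
from workcell import state, vision
import cv2,numpy as np
f=vision.grab_frame("wrist");g=vision.grab_frame("scene")
a=cv2.resize(f["color"][200:400,180:380],(500,500),interpolation=3)
b=cv2.resize(g["color"][130:230,240:300],(300,500),interpolation=3)
cv2.imwrite("pics/w4.png",np.hstack([a,b]))
E
```

```text
(no output)
```

View pics/w4.png

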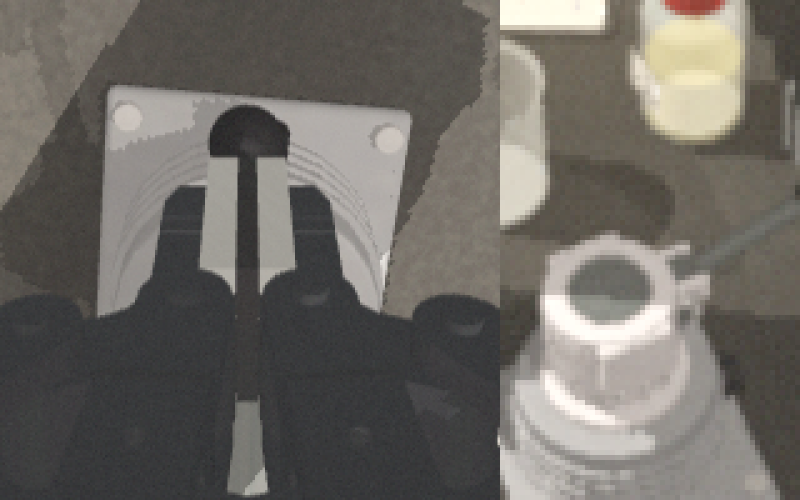

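The fingertips are centred over the ball with no contact yet. I'll keep lowering in small steps.

```bash
P="python3 -m pendant"
$P '[[0,0,-0.07,0,0]]' >/dev/null; python3 t.py
$P '[[0,0,-0.07,0,0]]' >/dev/null; python3 t.py
$P '[[0,0,-0.07,0,0]]' >/dev/null; python3 t.py
$P '[[0,0,-0.07,0,0]]' >/dev/null; python3 t.py
```

```text
yaw 0.573 T [-0.003 -0.031 -0.014] F [-0.6 -0.  -0.3] p [570.  109.4 119.2] w 0.1 t 14.35
yaw 0.573 T [0.019 0.039 0.027] F [ 0.  -0.7 -0.5] p [570.  109.4 118.4] w 0.2 t 14.47
yaw 0.573 T [ 0.007 -0.003 -0.037] F [-0.2 -0.3 -0.1] p [570.  109.4 117.7] w -0.3 t 14.60
yaw 0.573 T [0.004 0.034 0.029] F [ 0.1 -0.1  1.3] p [570.  109.4 117. ] w 0.2 t 14.72
```

```bash
P="python3 -m pendant"
$P '[[0,0,-0.06,0,0]]' >/dev/null; python3 t.py
$P '[[0,0,-0.06,0,0]]' >/dev/null; python3 t.py
$P '[[0,0,-0.06,0,0]]' >/dev/null; python3 t.py
```

```text
yaw 0.573 T [ 0.002 -0.048  0.018] F [-0.6 -0.1 -0.3] p [570.  109.4 116.4] w -0.1 t 14.85
yaw 0.573 T [ 0.049  0.025 -0.021] F [-0.7  0.2  0.4] p [570.  109.4 115.8] w 0.0 t 14.97
yaw 0.573 T [-0.007 -0.044 -0.007] F [ 0.1  0.1 -0.5] p [570.  109.4 115.2] w 0.1 t 15.10
```

```bash
python3 - <<'E'
import numpy as np
from scipy.spatial.transform import Rotation as R
from workcell import state
w=dict(np.load("w3.npz"));M=R.from_rotvec(w["rot"]).as_matrix();H=w["hand_eye"];K=w["K"]
Hi=np.linalg.inv(H)
for q in([0,0,0],[11,0,0],[-11,0,0],[0,0,-13],[11,0,-8],[0,0,-5]):
    v=Hi[:3,:3]@np.array(q)+Hi[:3,3];u=K@v;print(q,u[:2]/u[2])
pos=np.array([569.9,109.4,119.8]);c=M@H[:3,3]+pos
for z in(105,110,117,121):
  d=M@H[:3,:3]@np.linalg.solve(K,[279.6,254,1.]);b=c+d*(z-c[2])/d[2];print(z,b,M.T@(b-pos), 357*8/np.linalg.norm(b-c))
E
```

```text
[0, 0, 0] [279.39316422 258.51749246]
[11, 0, 0] [279.41146889 238.53569112]
[-11, 0, 0] [279.37553536 277.76155559]
[0, 0, -13] [279.46606093 270.51628609]
[11, 0, -8] [279.45679429 244.97519194]
[0, 0, -5] [279.42000049 262.93474133]
105 [566.29104204 106.88371281 105.        ] [-4.39551441  0.15746203 14.80036951] 14.344340863180568
110 [568.2456357  108.16670239 110.        ] [-2.05794191  0.13902212  9.80017817] 14.753341575280382
117 [570.98206683 109.96288779 117.        ] [1.2146596  0.11320624 2.7999103 ] 15.366755579338543
121 [572.54574177 110.98927946 121.        ] [ 3.08471761  0.09845431 -1.20024277] 15.740737243476099
```

No contact yet where it was expected, so I'll look from the side and from above.

```bash
python3 - <<'E'
from workcell import state, vision
import cv2,numpy as np
f=vision.grab_frame("wrist");g=vision.grab_frame("scene")
from h import *
X=np.array([570,109.4,115.2]);u=g["K"]@(g["R"]@X+g["t"]);print(u[:2]/u[2])
cx,cy=(u[:2]/u[2]).astype(int)
a=cv2.resize(f["color"][220:300,240:320],(400,400),interpolation=3)
b=cv2.resize(g["color"][cy-40:cy+40,cx-40:cx+40],(400,400),interpolation=3);print(cx,cy)
cv2.imwrite("pics/w5.png",np.hstack([a,b]))
E
```

```text
[301.59972814 169.15980249]
301 169
```

View pics/w5.png

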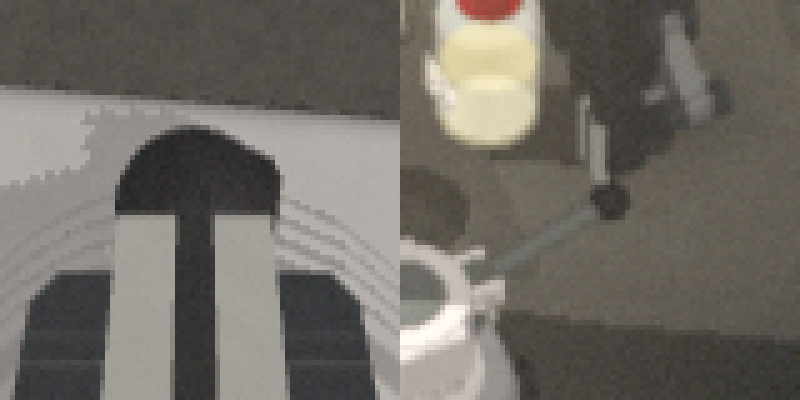

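In both views the pads end just above the ball, so they sit roughly 8 mm or more behind the nominal TCP. I'll shift 2 mm outward and go on down with the force watched.

```bash
P="python3 -m pendant"
$P '[[0.17,0.11,0,0,0],[0.17,0.11,-0.06,0,0]]' >/dev/null; python3 t.py
$P '[[0,0,-0.06,0,0]]' >/dev/null; python3 t.py
$P '[[0,0,-0.06,0,0]]' >/dev/null; python3 t.py
$P '[[0,0,-0.06,0,0]]' >/dev/null; python3 t.py
```

```text
yaw 0.573 T [-0.012  0.075  0.003] F [-1.6  0.2  0.3] p [571.9 110.6 114.7] w -0.3 t 15.45
yaw 0.573 T [-0.008 -0.025  0.002] F [-0.4 -0.2 -0. ] p [571.7 110.5 114. ] w 0.0 t 15.57
yaw 0.573 T [-0.046  0.027  0.032] F [ 0.5  0.3 -0.7] p [571.7 110.5 113.4] w -0.1 t 15.70
yaw 0.573 T [-0.004 -0.032  0.023] F [-0.3 -0.2  0. ] p [571.7 110.5 112.8] w -0.1 t 15.82
```

```bash
python3 - <<'E'
import numpy as np
from h import *
from scipy.spatial.transform import Rotation as R
S=dict(np.load("scene0.npz"));w=dict(np.load("w3.npz"));M=R.from_rotvec(w["rot"]).as_matrix();H=w["hand_eye"];K=w["K"]
r=lambda pos,px:(M@H[:3,3]+pos,M@H[:3,:3]@np.linalg.solve(K,[*px,1.]))
a=ray(S,(303,169.6));b=r(w["pos"],(277.5,80));c=r(np.array([570,109.4,115.2]),(279.4,261.8))
print(tri([a,b]),tri([a,c]),tri([b,c]))
# pad front edge: wrist row 263 & scene px (301,165.6)
print(tri([ray(S,(301,165.8)),r(np.array([570,109.4,115.2]),(273,263))]))
E
```

```text
[571.11882711 109.74419036 113.57071147] [571.09732106 108.38273282 116.72322962] [569.49037405 109.32082195 117.99084153]
[568.56804379 112.42184241 121.44110103]
```

```bash
P="python3 -m pendant"
$P '[[0,0,-0.06,0,0]]' >/dev/null; python3 t.py
$P '[[0,0,-0.06,0,0]]' >/dev/null; python3 t.py
$P '[[0,0,-0.06,0,0]]' >/dev/null; python3 t.py
$P '[[0,0,-0.06,0,0]]' >/dev/null; python3 t.py
```

```text
yaw 0.573 T [ 0.004 -0.002  0.018] F [-0.3  0.2 -0.4] p [571.7 110.5 112.2] w 0.2 t 15.95
yaw 0.573 T [0.019 0.018 0.014] F [-0.1  1.1 -0.1] p [571.7 110.5 111.6] w 0.1 t 16.07
yaw 0.573 T [ 0.001 -0.015  0.019] F [ 1.1 -0.2 -0.6] p [571.7 110.5 111. ] w -0.3 t 16.20
yaw 0.573 T [-0.007  0.027  0.012] F [-0.2  0.4  0.3] p [571.7 110.5 110.4] w -0.2 t 16.32
```

```bash
echo 'import sys;sys.exit(1 if s["ft_force"][2]>2.5 else 0)' >> t.py; P="python3 -m pendant"
$P '[[0,0,-0.08,0,0]]' >/dev/null; python3 t.py && $P '[[0,0,-0.08,0,0]]' >/dev/null && python3 t.py && $P '[[0,0,-0.08,0,0]]' >/dev/null && python3 t.py && $P '[[0,0,-0.08,0,0]]' >/dev/null && python3 t.py && $P '[[0,0,-0.08,0,0]]' >/dev/null && python3 t.py && $P '[[0,0,-0.08,0,0]]' >/dev/null && python3 t.py
```

```text
yaw 0.573 T [ 0.083 -0.012 -0.01 ] F [ 0.1 -0.5 -0.5] p [571.7 110.5 109.6] w 0.3 t 16.45
yaw 0.573 T [ 0.046  0.024 -0.032] F [ 0.9  0.6 -0.2] p [571.7 110.5 108.8] w -0.3 t 16.57
yaw 0.573 T [0.02  0.018 0.017] F [-0.1  0.1 -0.1] p [571.7 110.5 108. ] w -0.3 t 16.70
yaw 0.573 T [-0.002 -0.008  0.03 ] F [ 0.8 -0.3 -0.1] p [571.7 110.5 107.2] w -0.1 t 16.82
yaw 0.573 T [ 0.013 -0.05  -0.012] F [-0.   0.1  0.2] p [571.7 110.5 106.4] w -0.1 t 16.95
yaw 0.573 T [ 0.003 -0.017  0.009] F [-0.6  0.  -0.4] p [571.7 110.5 105.6] w -0.1 t 17.07
```

```bash
python3 - <<'E'
from workcell import state, vision
import cv2,numpy as np
f=vision.grab_frame("wrist");g=vision.grab_frame("scene")
a=cv2.resize(f["color"][190:310,220:340],(400,400),interpolation=3)
b=cv2.resize(g["color"][129:209,261:341],(400,400),interpolation=3)
cv2.imwrite("pics/w6.png",np.hstack([a,b]))
E
```

```text
(no output)
```

View pics/w6.png

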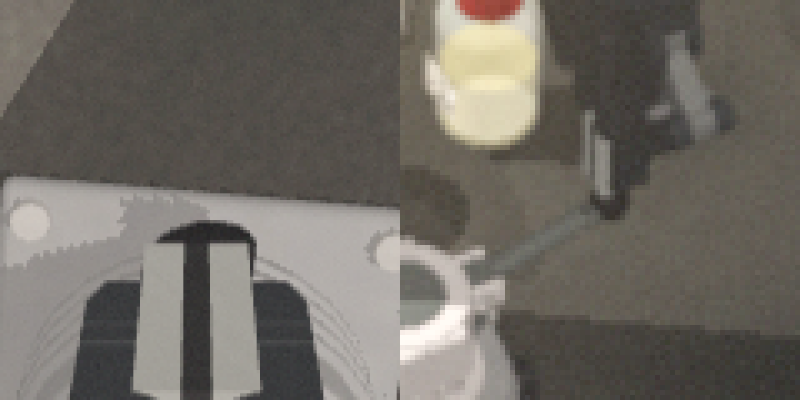

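The pads now overlap the ball's top edge in the scene view and the ball hasn't moved. I'll test where the pad tips really are.

```bash
python3 - <<'E'
import numpy as np
from scipy.spatial.transform import Rotation as R
S=dict(np.load("scene0.npz"));w=dict(np.load("w3.npz"));M=R.from_rotvec(w["rot"]).as_matrix();H=w["hand_eye"];K=w["K"];Hi=np.linalg.inv(H)
pos=np.array([571.7,110.5,105.6])
print("cam",-S["R"].T@S["t"])
for x in(-11,-5,2,6,11):
  for z in(-5,-10,-15,-20,-27):
   for y in(4,):
    q=np.array([x,y,z]);v=K@(Hi[:3,:3]@q+Hi[:3,3]);X=M@q+pos;u=S["K"]@(S["R"]@X+S["t"]);print(q,np.round(v[:2]/v[2]),np.round(u[:2]/u[2],1))
for b in([570,109.4,117],):
  u=S["K"]@(S["R"]@np.array(b)+S["t"]);print("ball",u[:2]/u[2])
  v=K@(Hi[:3,:3]@(M.T@(np.array(b)-pos))+Hi[:3,3]);print(v[:2]/v[2])
E
```

```text
cam [ 612.02593451 -497.40837861  843.39306931]
[-11   4  -5] [287. 283.] [298.4 173.7]
[-11   4 -10] [288. 288.] [298.4 172. ]
[-11   4 -15] [288. 293.] [298.5 170.4]
[-11   4 -20] [288. 299.] [298.5 168.7]
[-11   4 -27] [288. 307.] [298.6 166.4]
[-5  4 -5] [287. 272.] [301.1 172.6]
[ -5   4 -10] [288. 277.] [301.2 171. ]
[ -5   4 -15] [288. 282.] [301.2 169.3]
[ -5   4 -20] [288. 287.] [301.3 167.7]
[ -5   4 -27] [289. 296.] [301.4 165.3]
[ 2  4 -5] [288. 259.] [304.3 171.4]
[  2   4 -10] [288. 264.] [304.4 169.7]
[  2   4 -15] [288. 269.] [304.4 168.1]
[  2   4 -20] [288. 274.] [304.5 166.4]
[  2   4 -27] [289. 281.] [304.6 164.1]
[ 6  4 -5] [288. 252.] [306.1 170.7]
[  6   4 -10] [288. 256.] [306.2 169. ]
[  6   4 -15] [288. 261.] [306.3 167.4]
[  6   4 -20] [288. 266.] [306.3 165.7]
[  6   4 -27] [289. 273.] [306.5 163.3]
[11  4 -5] [288. 242.] [308.4 169.8]
[ 11   4 -10] [288. 247.] [308.5 168.1]
[ 11   4 -15] [288. 251.] [308.5 166.5]
[ 11   4 -20] [288. 256.] [308.6 164.8]
[ 11   4 -27] [289. 263.] [308.8 162.5]
ball [301.62034356 168.56712618]
[279.46097165 272.73252448]
```

The ball sits unmoved behind the pads' front edge, so the shut pads must end about 20–27 mm behind the TCP. Contact is due at TCP z of about 98–105, so I'll continue with the guard on.

```bash
P="python3 -m pendant"
$P '[[0,0,-0.07,0,0]]' >/dev/null; python3 t.py && $P '[[0,0,-0.07,0,0]]' >/dev/null && python3 t.py && $P '[[0,0,-0.07,0,0]]' >/dev/null && python3 t.py && $P '[[0,0,-0.07,0,0]]' >/dev/null && python3 t.py && $P '[[0,0,-0.07,0,0]]' >/dev/null && python3 t.py && $P '[[0,0,-0.07,0,0]]' >/dev/null && python3 t.py && $P '[[0,0,-0.07,0,0]]' >/dev/null && python3 t.py && $P '[[0,0,-0.07,0,0]]' >/dev/null && python3 t.py
```

```text
yaw 0.573 T [-0.015  0.013 -0.013] F [-0.8  0.2  0.2] p [571.7 110.5 105. ] w 0.1 t 17.30
yaw 0.573 T [-0.001 -0.02  -0.033] F [0.3 0.3 0.4] p [571.7 110.5 104.2] w 0.2 t 17.43
yaw 0.573 T [-0.006  0.001 -0.036] F [ 0.3 -0.3 -0.3] p [571.7 110.5 103.5] w 0.3 t 17.55
yaw 0.573 T [0.001 0.017 0.023] F [-0.4  0.7  0.1] p [571.7 110.5 102.8] w 0.1 t 17.68
yaw 0.573 T [0.004 0.049 0.04 ] F [0.4 0.5 0.8] p [571.7 110.5 102.1] w 0.0 t 17.80
yaw 0.573 T [ 0.092 -0.052 -0.001] F [0.2 0.9 0.2] p [571.7 110.5 101.4] w -0.1 t 17.93
yaw 0.573 T [ 0.072 -0.023  0.047] F [0.6 0.3 0.7] p [571.9 110.6 100.9] w 0.3 t 18.05
yaw 0.573 T [ 0.095 -0.106  0.001] F [0.9 0.1 0.9] p [572.1 110.7 100.3] w 0.3 t 18.18
```

```bash
python3 - <<'E'
from workcell import state
s=state()
for k in s: print(k,s[k])
E
python3 -m pendant '[[0,0,0,0,0],[0,0,0,0,0]]'>/dev/null; python3 t.py
```

```text
time_s 18.175
q [1.71307255e-01 4.17815714e-01 1.70407516e+00 1.72164630e-04
 1.01859330e+00 1.16933127e+00]
qvel [ 1.47339468e-03  3.94213810e-03  6.56634740e-03  1.71055644e-03
 -1.44520139e-02  4.89769663e-05]
joint_torque [-3.46474713e-01 -4.32163024e+01 -1.97333372e+01 -1.61149828e-01
  2.48698695e-01 -8.43688322e-04]
tcp_pos [572.08229134 110.69346374 100.273307  ]
tcp_rot [-3.01366067e+00 -8.87319121e-01 -1.75610471e-03]
ft_force [0.91957455 0.08520664 0.94698664]
torque [ 0.09482627 -0.10617973  0.00065885]
grip_force 0.6789564248174429
gripper_width 0.32569409145477374
yaw 0.573 T [ 0.072 -0.198 -0.058] F [0.8 0.5 1.9] p [571.9 110.6 100.2] w 0.0 t 18.43
```

Contact starts at TCP z of about 101.5, which puts the pad ends about 24 mm behind the TCP and matches the ball's top at 125 mm. Now I'll press in small steps.

```bash
sed -i 's/>2.5/>9/' t.py; P="python3 -m pendant"
$P '[[0,0,-0.05,0,0]]' >/dev/null; python3 t.py && $P '[[0,0,-0.05,0,0]]' >/dev/null && python3 t.py && $P '[[0,0,-0.05,0,0]]' >/dev/null && python3 t.py && $P '[[0,0,-0.05,0,0]]' >/dev/null && python3 t.py && $P '[[0,0,-0.05,0,0]]' >/dev/null && python3 t.py && $P '[[0,0,-0.05,0,0]]' >/dev/null && python3 t.py
```

```text
yaw 0.573 T [ 0.156 -0.246 -0.002] F [0.5 0.4 1.8] p [572.  110.6  99.7] w -0.0 t 18.55
yaw 0.573 T [ 0.117 -0.224 -0.003] F [1.3 1.3 1.9] p [572.1 110.7  99.3] w 0.1 t 18.68
yaw 0.573 T [ 0.212 -0.202 -0.014] F [1.1 2.  2.4] p [572.1 110.6  98.8] w 0.1 t 18.80
yaw 0.573 T [ 0.237 -0.306  0.017] F [2.5 1.1 2.5] p [572.1 110.7  98.3] w 0.2 t 18.93
yaw 0.573 T [ 0.284 -0.352 -0.073] F [0.9 2.  3.9] p [572.2 110.7  97.8] w 0.0 t 19.05
yaw 0.573 T [ 0.285 -0.4   -0.023] F [1.7 2.  4.2] p [572.3 110.7  97.4] w 0.1 t 19.18
```

```bash
P="python3 -m pendant"
$P '[[0,0,-0.05,0,0]]' >/dev/null; python3 t.py && $P '[[0,0,-0.05,0,0]]' >/dev/null && python3 t.py && $P '[[0,0,-0.05,0,0]]' >/dev/null && python3 t.py && $P '[[0,0,-0.05,0,0]]' >/dev/null && python3 t.py && $P '[[0,0,-0.05,0,0]]' >/dev/null && python3 t.py && $P '[[0,0,-0.05,0,0]]' >/dev/null && python3 t.py
```

```text
yaw 0.573 T [ 0.383 -0.372 -0.031] F [2.7 2.3 7. ] p [572.3 110.8  97.1] w 0.2 t 19.30
yaw 0.573 T [ 0.365 -0.314  0.004] F [1.9 1.7 7. ] p [572.5 110.8  96.8] w -0.1 t 19.43
yaw 0.573 T [ 0.42  -0.241  0.031] F [1.9 1.9 8.1] p [572.6 110.9  96.6] w -0.0 t 19.55
yaw 0.573 T [ 0.334 -0.309  0.025] F [2.1 1.9 9.5] p [572.7 110.9  96.3] w 0.1 t 19.68
```

```bash
sed -i 's/>9 /> 13.5 /' t.py; P="python3 -m pendant"
$P '[[0,0,-0.05,0,0]]' >/dev/null; python3 t.py && $P '[[0,0,-0.05,0,0]]' >/dev/null && python3 t.py && $P '[[0,0,-0.05,0,0]]' >/dev/null && python3 t.py && $P '[[0,0,-0.05,0,0]]' >/dev/null && python3 t.py && $P '[[0,0,-0.05,0,0]]' >/dev/null && python3 t.py
```

```text
yaw 0.573 T [ 0.288 -0.229 -0.011] F [ 1.4  1.8 10.6] p [572.8 110.9  96.1] w -0.3 t 19.80
yaw 0.573 T [ 0.324 -0.164  0.013] F [ 1.2  1.4 12.5] p [572.9 110.9  95.9] w 0.4 t 19.93
yaw 0.573 T [ 0.316 -0.112 -0.074] F [ 0.3  2.6 13.2] p [573.1 110.9  95.7] w -0.1 t 20.05
yaw 0.573 T [ 0.256 -0.071  0.02 ] F [-0.   2.2 14.1] p [573.1 110.9  95.5] w 0.0 t 20.18
```

```bash
P="python3 -m pendant"
$P '[[0,0,-0.06,0,0]]' >/dev/null; python3 t.py; $P '[[0,0,-0.06,0,0],[0,0,-0.06,0,0],[0,0,-0.06,0,0]]' >/dev/null; python3 t.py
$P '[[0,0,1,0,0],[0,0,2.5,0,0],[-5.9,-4.1,9.5,0,0],[-7.5,-5,9.5,0,0],[-7.5,-5,9.5,0,0],[-7.5,-5,9.5,0,0]]'; python3 t.py
python3 - <<'E'
from workcell import state, vision
import cv2,numpy as np
s=state();f=vision.grab_frame("wrist");np.savez("w7.npz",pos=s["tcp_pos"],rot=s["tcp_rot"],**f)
g=vision.grab_frame("scene")["color"][129:209,241:321];cv2.imwrite("pics/w7.png",np.hstack([f["color"][:300,200:360],cv2.resize(g,(300,300),interpolation=3)]))
E
```

```text
yaw 0.573 T [ 0.267 -0.042  0.045] F [ 0.3  1.7 16.4] p [573.3 110.9  95.2] w -0.3 t 20.30
yaw 0.573 T [ 0.228  0.08  -0.051] F [-0.3  2.3 17.2] p [573.4 110.9  95. ] w 0.0 t 20.68
time_s: 21.42
tcp_pos: [496.6, 60.5, 186.6]
tcp_rot: [-3.014, -0.887, 0.001]
ft_force: [-0.2, 0.0, 0.1]
gripper_width: -0.1
grip_force: 0.0
yaw 0.573 T [ 0.046 -0.029  0.045] F [-0.2  0.   0.1] p [496.6  60.5 186.6] w -0.1 t 21.43
```

View pics/w7.png

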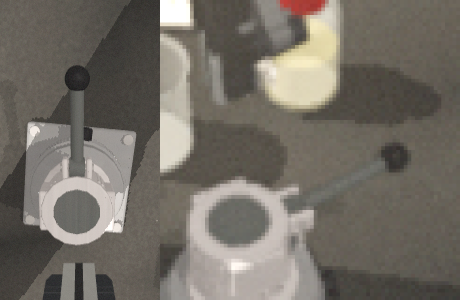

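The lever still points straight from the hub with the ball now at about (277, 78), and nothing else has been disturbed. I'll compare ball heights before and after.

```bash
python3 - <<'E'
import numpy as np,cv2
from scipy.spatial.transform import Rotation as R
for n in("w3","w7"):
    w=dict(np.load(n+".npz"));M=R.from_rotvec(w["rot"]).as_matrix();H=w["hand_eye"];K=w["K"];Hi=np.linalg.inv(H)
    g=cv2.cvtColor(w["color"],6)[55:105,250:305]
    m=cv2.morphologyEx((g<45).astype(np.uint8),cv2.MORPH_OPEN,cv2.getStructuringElement(2,(9,9)))
    k=cv2.connectedComponentsWithStats(m);i=1+np.argmax(k[2][1:,4]);cen=k[3][i]+[250,55];print(n,cen,k[2][i])
    for z in(9,11,14,17,19,21):
        r=31+np.sqrt(3600-z*z);y=.578
        X=np.array([496.4+r*np.cos(y),61.2+r*np.sin(y),100+z]);v=K@(Hi[:3,:3]@(M.T@(X-w["pos"]))+Hi[:3,3]);print(z,np.round(v[:2]/v[2],1))
E
```

```text
w3 [272.16875  84.30625] [ 16  21  14  17 160]
9 [278.4  75.9]
11 [278.4  76.3]
14 [278.4  77.2]
17 [278.4  78.3]
19 [278.4  79.3]
21 [278.4  80.3]
w7 [270.50980392  83.00980392] [ 15  22  12  13 102]
9 [277.3  75.9]
11 [277.3  76.4]
14 [277.3  77.2]
17 [277.3  78.4]
19 [277.3  79.4]
21 [277.3  80.5]
```

The ball dropped by about 2 px in the wrist view, where 17 to 11 mm predicts 1.9. The tool travelled about 6 mm before the stop, and the peak press was 17 N. The lever is tight and the arm is clear.

```bash
python3 -c "
from workcell import order
print(order.finish_job())"
```

```text
the job is handed in; nothing more can be done
None
```

I turned the hub onto the flat, felt both ends and left it in the middle, then pressed the lever down to its stop at about 17 N and let go; the job is handed in at about 21 s, though no verdict came back.

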